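# Tip the reject seal ring out of the kit tray

### The arm

A 7-joint arm with a two-finger parallel gripper is mounted at the origin on the work surface. World frame = base frame: x ahead of the robot, y to its left, z up, the work surface at z = 0. Lengths are in m, angles in rad, forces in N, time in s.
With the tool pointing down it reaches from about 0.35 to 0.9 m from the base axis. Payload 7.2 kg.
Tool frame: the origin (TCP) lies between the finger pads; the fingertips stand 17 mm ahead of it and the grasp point (between the pads) lies 2 mm behind it (manip.tcp_to_tips is the distance from the TCP to the fingertips, in m); z points along the fingers, y is the line along which they close (so a half turn about z gives the same grasp; the last joint's range is limited). The gripper opens to 88 mm and grips with 3 to 60 N. Pads are 20 mm wide; open, the fingers measure 115 mm over their backs; the gripper's body (75 mm by 178 mm) begins 61 mm behind the grasp point.
Start: joints at [-1.305, 0.411, -0.013, 1.596, 0.006, 1.134, -0.082], TCP at [0.205, 0.591, 0.24] pointing down, gripper open.
Joint ranges: [-2.95, 2.95], [-0.29, 1.99], [-1.47, 1.44], [0.14, 2.54], [-1.03, 4.17], [0.13, 1.85], [-2.86, 2.86]. Speed limits (rad/s): [2.39, 2.39, 3.01, 3.01, 3.14, 3.14, 3.14].

### API

Orientations are given as a unit quaternion [x, y, z, w].
In Python, from workcell import manip, read_camera, camera_params, job gives the robot as it stands.
- The arm moves only by the tool carry_out, never from a script. Its argument "series" is a list that holds one entry, the list of rows, each a list of 7 numbers: the turn, a rotation vector about the tool's x, y, z as a fraction of full scale, then the shift along the tool's x, y, z as a fraction of full scale, then the closure, from 0 (fully open) to 1 (shut). A call has 1 to 10 rows; each row shifts and turns the commanded pose from where the row before left it, along the tool's axes as they then stand; what a row does not reach is not made up. Full scale, the value 1, is 4 cm for a shift and 0.1 rad for a turn. A row lasts 1/8 s, in which the tool goes at most 62.5 mm and 10.7 degrees, less where a joint would pass 70% of its speed; a pose out of reach is approached as far as the arm can. A call with a number of a shift or a turn outside -1 to 1 is refused whole. A call with a gripper value outside its range is refused whole. The fingers move at their own pace and stop on an object; the grip force is fixed at half the most. Time passes only in rows, so rows that do not move let the fingers close. It gives the time, the measured TCP pose, the force, the opening and the grip force at its end, in the units of the state.
- manip.state(): the state, without advancing time (a new reading comes with each control period).
- read_camera(name): name is "scene" or "top"; returns (picture, depth): 480x640x3 uint8, blue, green, red; 480x640 float32, m along the optical axis (not along the pixel's ray), 0 where there is no reading.
- camera_params(name): a dict with "fx", "fy", "cx", "cy" (pixels), "T" (4x4, takes a point from camera to world coordinates). Camera axes: x right, y down, z forward; pixel columns grow to the right and rows downward; lengths in m; the calibration is good to about 2 mm. A picture is of the moment at which its call begins. camera_params takes no time and is no camera call.
- job.sign_off(): hands the job in; it is judged then, once.
The state is a dict: "clock": time; "joint_positions": joint angles; "dq": joint speeds; "joint_torque": joint torques, N m; "position": TCP position; "tool_rot": TCP orientation; "ft_force": force on the tool from outside, world axes, zero at the start; "ft_torque": the same for the moment, N m; "finger_gap": finger opening in m; "grasp_force": force on a finger pad.
Only numpy, scipy, OpenCV 4.12 (cv2) and the standard library are available. Lean on these libraries where they do the work, as an engineer would, in place of code of your own. Each camera call takes 0.05 s, during which the arm holds its last target. There are 200 camera calls.

### The job

One of the four seal rings in the white divided tray is painted red: it is a reject. Lift the tray by its post, carry it over the blue bin and tip it on the red ring's open corner so that only that ring slides out into the bin, then set the tray gently down flat in the middle of the orange mat, the three good rings still in it, and let go of it. Do not touch any ring with the gripper, and leave everything else on the bench where it is.

Things in the scene. Friction and masses are not known exactly. Their poses are not given: they have to be found in the camera images.
- tray: white plastic kit tray, 200 x 200 mm, 0.35 kg empty; origin at the centre of its underside, x and y along its sides, z up. Floor 5 mm; rim and dividers 4 mm thick, tops at z 27 mm. Dividers along x = 0 and y = 0 make four bays about (+-50, +-50) mm. A level tray keeps its rings; they start to slide at 15 to 20 degrees; at 30 to 40 degrees only the bay of the low corner empties
- gap (a point): middle of the open gap of the bay at +x, +y, at floor height (73, 73, 5 mm in the tray's frame): each tray corner is cut off at 45 degrees, here from (100, 46) to (46, 100) mm, and has no rim there, a gap 76 mm wide, 103 mm from the centre; the other three corners are alike. The rim runs along the middle 92 mm of each side. Tipped towards a side, two bays may empty
- tray_grip (a point): centre of the black rubber grip block on top of the post in the middle of the tray, 90 mm above the tray's underside; the block is 26 x 26 mm, its faces parallel to the tray's sides, 50 mm high (65 to 115 mm above the underside)
- reject_ring: the red flat ring lying in one bay of the tray, 64 mm outside, 38 mm inside, 14 mm high, about 90 g, free to slide; origin at the centre of its underside
- good_ring1: dark grey good flat ring lying in one bay of the tray, 64 mm outside, 38 mm inside, 14 mm high, about 90 g, free to slide; origin at the centre of its underside
- good_ring2: dark grey good flat ring lying in one bay of the tray, 64 mm outside, 38 mm inside, 14 mm high, about 90 g, free to slide; origin at the centre of its underside
- good_ring3: dark grey good flat ring lying in one bay of the tray, 64 mm outside, 38 mm inside, 14 mm high, about 90 g, free to slide; origin at the centre of its underside
- bin: blue open reject bin, fixed, 260 mm along its x, 190 mm along its y, 75 mm high, walls and floor 5 mm; origin at the centre of its underside
- mat: orange mat, fixed, 300 x 300 mm, 4 mm thick, the tray stands on it at the start; origin at the centre of its underside
- sleeve: bright steel shaft sleeve standing upright, 48 mm flange, 38 mm barrel, 85 mm high; it stands between mat and bin; origin under its centre
- tape: roll of brown tape lying flat, 80 mm across, 45 mm high, beyond the sleeve; origin under its centre
- spray_can: blue spray can with a white band and red cap, 57 mm across, 162 mm high, on the right; origin under its centre
- wrench: steel open wrench lying flat, 190 mm long along its x, towards the far edge
- clamp: steel bar clamp with a red handle lying flat, 240 mm long along its x, 90 mm wide, on the left
- grease_jar: yellow-labelled jar with black cap, 76 mm across, 85 mm high, towards the far edge; origin under its centre
Mind the look-alikes: they are no part of the job. Of the things that look like the reject_ring, the smallest one is meant.

How it is judged:
On the way, in this order (a step that is already met when the one before it is completed fails the run):
1. the tray is lifted clear of the mat with all four rings in it (height (world z) of tray above 0.06 m and horizontal distance between each of reject_ring, good_ring1, good_ring2, good_ring3 and tray below 0.1 m and z of good_ring1 in the frame of tray between 0 and 0.015 m and z of good_ring2 in the frame of tray between 0 and 0.015 m and z of good_ring3 in the frame of tray between 0 and 0.015 m), for 0.1 s.
2. the red ring has gone into the bin while the tray is held up (x of reject_ring in the frame of bin between -0.125 and 0.125 m and y of reject_ring in the frame of bin between -0.09 and 0.09 m and z of reject_ring in the frame of bin below 0.06 m and height (world z) of tray above 0.06 m), for 0.2 s.
At the end, for the whole second after the job is handed in: red ring lies inside the bin below its rim; the three good rings lie on the tray's floor inside their bays (centre within 100 mm of the tray's centre); the tray rests flat (3.4 degrees) on the mat, its centre within 60 mm of the mat's centre along each side of the mat; all at rest (x of reject_ring in the frame of bin between -0.125 and 0.125 m and y of reject_ring in the frame of bin between -0.09 and 0.09 m and z of reject_ring in the frame of bin below 0.06 m and horizontal distance between each of good_ring1, good_ring2, good_ring3 and tray below 0.1 m and z of good_ring1 in the frame of tray between 0 and 0.015 m and z of good_ring2 in the frame of tray between 0 and 0.015 m and z of good_ring3 in the frame of tray between 0 and 0.015 m and x of tray in the frame of mat between -0.06 and 0.06 m and y of tray in the frame of mat between -0.06 and 0.06 m and angle between tray's own z axis and vertical below 0.06 rad and height (world z) of tray below 0.012 m and linear speed of tray below 0.02 m/s and linear speed of reject_ring below 0.05 m/s); the robot touches nothing.
It fails at once if the gripper touches a ring (contact force between any of the fingers, the arm and reject_ring above 0.5 N or contact force between any of the fingers, the arm and good_ring1 above 0.5 N or contact force between any of the fingers, the arm and good_ring2 above 0.5 N or contact force between any of the fingers, the arm and good_ring3 above 0.5 N).
It fails at once if a good ring leaves the tray (distance between any of good_ring1, good_ring2, good_ring3 and tray above 0.14 m).
It fails at once if the tray is dropped or thrown down on the mat (faster than 0.5 m/s within 30 mm of the bench) (height (world z) of tray below 0.03 m and linear speed of tray above 0.5 m/s).
It fails at once if a bystander is moved more than 30 mm (distance of any of sleeve, tape, spray_can, wrench, clamp, grease_jar from where it was at the start of the episode above 0.03 m).
It also fails if it takes over 70 s, if anything falls off the work surface, if the arm or the gripper's body presses on something with over 40 N, if the wrist force passes 120 N, or if a joint passes its speed limit or range.

## Working session

There is one attempt and no reset: what is moved stays moved. The work goes in short steps, Python scripts to look and compute and a tool call to move; the robot and the scene stay as the last step left them, time stands still between calls to the robot, and variables do not carry over. Pictures are saved under pics/ and viewed, at most 10 in all, crops included, and the job is handed in when it is done.

Besides the shell and the picture viewer there is one more tool, called after "Emit:" in YAML: its name, and indented under it one key for each argument. carry_out: Moves the arm, as the interface text tells. Its arguments: {"type":"object","properties":{"series":{"type":"array","items":{"type":"array","items":{"type":"array","items":{"type":"number","minimum":-1,"maximum":1}}}}},"required":["series"]}

```bash
mkdir -p pics; ls; cat > h.py <<'E'
import numpy as np, cv2
from workcell import manip, read_camera, camera_params, job
def cam(n):
    im,d=read_camera(n); return im,d,camera_params(n)
def pts(d,p):
    v,u=np.mgrid[0:480,0:640]
    P=np.stack([(u-p['cx'])/p['fx']*d,(v-p['cy'])/p['fy']*d,d],-1)
    return P@np.array(p['T'])[:3,:3].T+np.array(p['T'])[:3,3]
def ray(u,v,p,z):
    T=np.array(p['T']); r=T[:3,:3]@np.array([(u-p['cx'])/p['fx'],(v-p['cy'])/p['fy'],1]); o=T[:3,3]
    return o+r*(z-o[2])/r[2]
E
python3 - <<'E'
from h import *
for n in ("scene","top"):
    im,d,p=cam(n); cv2.imwrite(f"pics/{n}0.png",im); np.savez(f"{n}0.npz",im=im,d=d); print(n,np.round(p['T'],3).tolist(),p['fx'],p['cx'],p['cy'])
s=manip.state(); print({k:np.round(v,3).tolist() for k,v in s.items()})
E
```

```text
pics
scene [[0.668, 0.45, -0.592, 1.607], [0.744, -0.394, 0.539, -0.985], [0.009, -0.801, -0.598, 1.125], [0.0, 0.0, 0.0, 1.0]] 610.1154118203401 317.2702557657535 236.83551880358598
top [[-0.018, -0.993, 0.117, 0.376], [-1.0, 0.017, -0.004, -0.008], [0.002, -0.117, -0.993, 1.693], [0.0, 0.0, 0.0, 1.0]] 555.9692889936939 322.3356796625273 239.6834159934344
{'clock': 0.1, 'joint_positions': [-1.305, 0.412, -0.013, 1.597, 0.006, 1.134, -0.082], 'dq': [-0.0, -0.002, 0.002, -0.003, 0.001, -0.001, 0.001], 'joint_torque': [0.003, -58.909, 0.644, -29.17, -0.054, 0.014, 0.0], 'position': [0.205, 0.59, 0.239], 'tool_rot': [0.166, 0.986, -0.001, -0.0], 'ft_force': [0.922, -0.967, -0.361], 'ft_torque': [-0.011, -0.003, 0.031], 'grasp_force': 0.0, 'finger_gap': 0.088}
```

View pics/scene0.png

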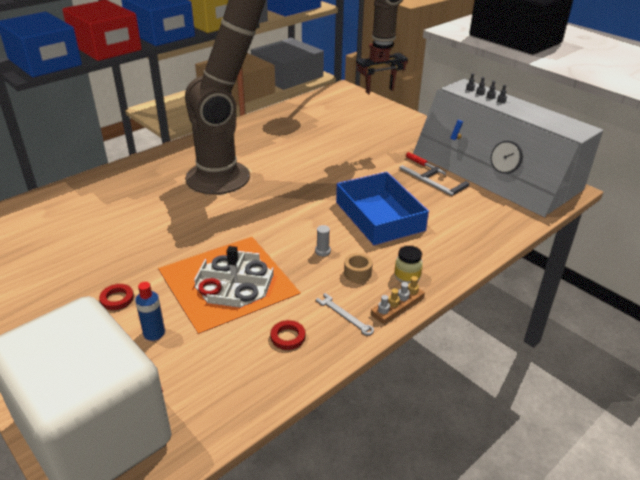

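View pics/top0.png

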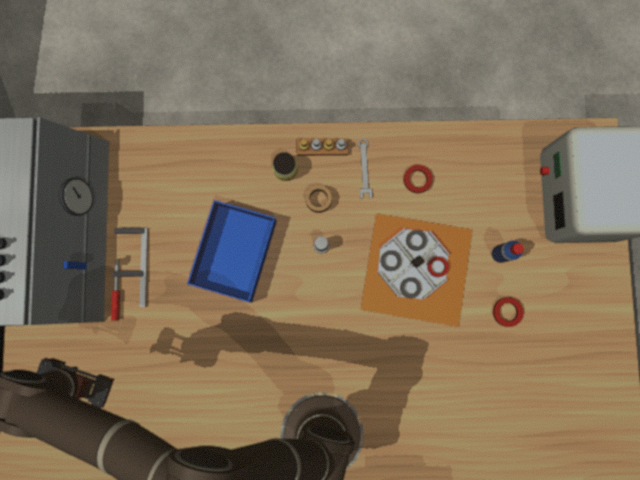

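The top view shows the tray near (415,262) on the orange mat, with the reject ring in its right bay (438,266). The bin is at (233,250), the sleeve at (321,243) and the can at (508,250). The two larger red rings outside the tray are decoys. Next I measure positions.

```bash
cat > m.py <<'E'
from h import *
def rect(m,p,z):
    c=max(cv2.findContours(m.astype(np.uint8),0,2)[0],key=cv2.contourArea)
    w=np.array([ray(u,v,p,z)[:2] for u,v in cv2.convexHull(c)[:,0]]).astype(np.float32)
    return cv2.minAreaRect(w)
P={};HS={};D={}
for n in("scene","top"):
    f=np.load(n+"0.npz");p=camera_params(n);P[n]=p;D[n]=(f['im'],f['d'],pts(f['d'],p),cv2.cvtColor(f['im'],40))
for n in D:
    im,d,X,h=D[n];p=P[n];H,S,V=[h[...,i].astype(int) for i in range(3)]
    on=(X[...,0]>.2)&(X[...,0]<1)&(abs(X[...,1])<.6)
    mat=(H>5)&(H<16)&(S>200)&on&(X[...,2]<.03)
    print(n,"mat",rect(mat,p,.004), "z",np.median(X[mat][:,2]))
    near=(np.hypot(X[...,0]-.47,X[...,1]+.24)<.2)
    # binary tray
    tray=near&(S<60)&(V>120)&(X[...,2]>.005)&(X[...,2]<.06)
    q=X[tray];print(" tray",tray.sum(),np.percentile(q,[1,50,99],axis=0).round(3).tolist(),rect(cv2.morphologyEx(tray.astype(np.uint8),3,np.ones((9,9))),p,.025))
    g=near&(X[...,2]>.095)&(X[...,2]<.14)&(V<90);q=X[g];print(" grip",g.sum(),np.percentile(q,[2,50,98],axis=0).round(3).tolist())
    top=g&(X[...,2]>np.percentile(q[:,2],90)-.006)
    if n=="top":print(" griptop rect",rect(g,p,.119))
    b=(H>105)&(H<125)&(S>150)&on&(X[...,1]>.03)&(X[...,2]<.1)
    q=X[b&(X[...,2]>.065)];print(" bin top",len(q),np.percentile(q[:,2],[10,50,90]).round(3),cv2.minAreaRect(q[:,:2].astype(np.float32)),"ray",rect(b,p,.075))
    r=near&((H<6)|(H>172))&(S>150)&(X[...,2]<.06)
    q=X[r];print(" red",r.sum(),np.median(q,0).round(3))
    if n=="top":
        for nm,c in(("sleeve",(321,243)),("can",(508,250)),("tape",(318,198))):
            u,v=c;w=X[v-12:v+13,u-16:u+17].reshape(-1,3);w=w[w[:,2]>.03];print(nm,w[:,2].max().round(3),np.median(w[w[:,2]>w[:,2].max()-.015],0).round(3))
E
python3 m.py
```

```text
scene mat ((0.5627307891845703, -0.37710806727409363), (0.09163506329059601, 0.01266833208501339), 35.380287170410156) z 0.005456514259026379
 tray 1824 [[0.403, -0.39, 0.006], [0.516, -0.299, 0.016], [0.603, -0.188, 0.04]] ((0.5023929476737976, -0.2916810214519501), (0.2039923518896103, 0.22223764657974243), 38.51295471191406)
 grip 111 [[0.494, -0.302, 0.097], [0.505, -0.291, 0.113], [0.517, -0.276, 0.124]]
 bin top 534 [0.066 0.071 0.077] ((0.6276406049728394, 0.2266438901424408), (0.19639088213443756, 0.44474372267723083), 72.23025512695312) ray ((0.5747769474983215, 0.2174610048532486), (0.2297685444355011, 0.3326603174209595), 72.59080505371094)
 red 191 [ 0.487 -0.36   0.022]Traceback (most recent call last):
  File "m.py", line 13, in <module>
    print(n,"mat",rect(mat,p,.004), "z",np.median(X[mat][:,2]))
                  ~~~~^^^^^^^^^^^^
  File "m.py", line 3, in rect
    c=max(cv2.findContours(m.astype(np.uint8),0,2)[0],key=cv2.contourArea)
ValueError: max() iterable argument is empty
```

```bash
sed -i 's/(H>5)&(H<16)&(S>200)&on/(H>7)\&(H<15)\&(S>SM[n])\&on/; s/-.24)<.2)/-.24)<.2)/; s/X\[...,0\]-.47,X\[...,1\]+.24/X[...,0]-.5,X[...,1]+.29/; s/&(X\[...,1\]>.03)&(X/\&(X[...,1]>.08)\&(X[...,1]<.42)\&(X[...,0]<.75)\&(X/' m.py
sed -i 's/^P={}/SM={"scene":195,"top":195}\nP={}/' m.py
python3 - <<'E'
from h import *
for n,l in(("top",[(375,225),(460,300),(450,235),(340,300),(500,180),(380,310)]),("scene",[(180,280),(280,285),(210,315),(250,250),(300,250),(150,250)])):
    f=np.load(n+"0.npz");h=cv2.cvtColor(f['im'],40);X=pts(f['d'],camera_params(n))
    for u,v in l:print(n,u,v,h[v,u],X[v,u].round(3))
E
```

```text
top 375 225 [ 15 175 156] [ 0.618 -0.177  0.007]
top 460 300 [ 15 176 162] [ 0.385 -0.426  0.013]
top 450 235 [ 15 175 160] [ 0.583 -0.407  0.003]
top 340 300 [ 16 112 159] [ 0.391 -0.065 -0.003]
top 500 180 [ 18 107 162] [ 0.753 -0.57   0.001]
top 380 310 [ 16 175 160] [ 0.359 -0.185  0.008]
scene 180 280 [ 13 198 229] [ 0.394 -0.398  0.003]
scene 280 285 [ 13 196 230] [ 0.599 -0.205  0.007]
scene 210 315 [ 13 199 228] [ 0.566 -0.414  0.003]
scene 250 250 [ 13 193 231] [ 0.414 -0.17   0.004]
scene 300 250 [ 15 117 227] [ 0.514 -0.059  0.005]
scene 150 250 [ 15 119 223] [ 0.217 -0.392  0.002]
```

```bash
sed -i 's/SM={.*/SM={"scene":150,"top":140}/; s/(H<15)/(H<20)/' m.py; python3 m.py
```

```text
scene mat ((0.4816371202468872, -0.2994355261325836), (0.30122843384742737, 0.3036482632160187), 79.27251434326172) z 0.0055652561556485125
 tray 1824 [[0.403, -0.39, 0.006], [0.516, -0.299, 0.016], [0.603, -0.188, 0.04]] ((0.5023929476737976, -0.2916810214519501), (0.2039923518896103, 0.22223764657974243), 38.51295471191406)
 grip 111 [[0.494, -0.302, 0.097], [0.505, -0.291, 0.113], [0.517, -0.276, 0.124]]
 bin top 533 [0.066 0.071 0.077] ((0.544134259223938, 0.2520594000816345), (0.19426968693733215, 0.2683539092540741), 73.45378875732422) ray ((0.5747769474983215, 0.2174610048532486), (0.2297685444355011, 0.3326603174209595), 72.59080505371094)
 red 191 [ 0.487 -0.36   0.022]
top mat ((0.4811568558216095, -0.30019083619117737), (0.3005177080631256, 0.300350159406662), 79.29553985595703) z 0.004528105901294266
 tray 2252 [[0.399, -0.384, 0.005], [0.492, -0.288, 0.011], [0.595, -0.189, 0.036]] ((0.49753373861312866, -0.2883457541465759), (0.19952450692653656, 0.20199763774871826), 37.6810417175293)
 grip 83 [[0.484, -0.299, 0.1], [0.497, -0.285, 0.119], [0.51, -0.272, 0.126]]
 griptop rect ((0.4974197745323181, -0.28533539175987244), (0.02421802282333374, 0.02806120179593563), 35.478675842285156)
 bin top 196 [0.069 0.073 0.079] ((0.541271984577179, 0.2520892024040222), (0.188452810049057, 0.25204119086265564), 72.78047943115234) ray ((0.5375482439994812, 0.24214954674243927), (0.17081493139266968, 0.25031235814094543), 72.40727233886719)
 red 133 [ 0.485 -0.363  0.024]
sleeve 1.693 [ 0.376 -0.008  1.693]
can 1.693 [ 0.376 -0.008  1.693]
tape 1.693 [ 0.376 -0.008  1.693]
```

```bash
cat > go.py <<'E'
import sys
from h import *
from scipy.spatial.transform import Rotation as R
# go.py x y z yawdeg(of tool y, tool down): shift in tool axes (full-scale units), turn in tool axes (units)
s=manip.state(); q=R.from_quat(s['tool_rot']); t=np.array(list(map(float,sys.argv[1:4])))
print("t",s['clock'],"pos",np.round(s['position'],4),"y-yaw",np.degrees(np.arctan2(*q.as_matrix()[[1,0],1])).round(1),"tilt",np.degrees(np.arccos(-q.as_matrix()[2,2])).round(2),"j",np.round(s['joint_positions'],2),"gap",s['finger_gap'],"F",np.round(s['ft_force'],1))
print("shift units",np.round(q.inv().apply(t-s['position'])/.04,2))
if len(sys.argv)>4:
    a=np.radians(float(sys.argv[4])); y=np.array([np.cos(a),np.sin(a),0]); z=np.array([0,0,-1.]); G=R.from_matrix(np.c_[np.cross(y,z),y,z])
    print("turn units",np.round((q.inv()*G).as_rotvec()/.1,2),"shift after turn",np.round(G.inv().apply(t-s['position'])/.04,2))
E
python3 go.py .45 .1 .24; python3 go.py .497 -.286 .24 37.7
```

```text
t 0.1 pos [0.2047 0.5901 0.2389] y-yaw 70.9 tilt 0.08 j [-1.31  0.41 -0.01  1.6   0.01  1.13 -0.08] gap 0.08782672445393092 F [ 0.9 -1.  -0.4]
shift units [-9.81 -9.57 -0.01]
t 0.1 pos [0.2047 0.5901 0.2389] y-yaw 70.9 tilt 0.08 j [-1.31  0.41 -0.01  1.6   0.01  1.13 -0.08] gap 0.08782672445393092 F [ 0.9 -1.  -0.4]
shift units [-14.08 -18.3    0.  ]
turn units [-0.01  0.01  5.79] shift after turn [-21.8   -7.61  -0.03]
```

Emit:
carry_out:
  series:
    - [[0,0,0,-0.98,-0.96,0,0],[0,0,0,-0.98,-0.96,0,0],[0,0,0,-0.98,-0.96,0,0],[0,0,0,-0.98,-0.96,0,0],[0,0,0,-0.98,-0.96,0,0],[0,0,0,-0.98,-0.96,0,0],[0,0,0,-0.98,-0.96,0,0],[0,0,0,-0.98,-0.96,0,0],[0,0,0,-0.98,-0.96,0,0],[0,0,0,-0.98,-0.96,0,0]]

```text
clock: 1.35
position: [0.4497, 0.0976, 0.2396]
tool_rot: [0.166, 0.986, 0.0, 0.0]
ft_force: [1.3, -0.3, 0.1]
finger_gap: 0.0875
grasp_force: 0.0
```

```bash
python3 go.py .497 -.286 .2 37.7
```

```text
t 1.35 pos [0.4497 0.0976 0.2396] y-yaw 70.9 tilt 0.02 j [-0.61  0.12  0.32  2.   -0.05  1.03  0.97] gap 0.08753868406577175 F [ 1.3 -0.3  0.1]
shift units [-4.26 -8.67  0.99]
turn units [ 0.   -0.    5.79] shift after turn [-8.31 -4.93  0.99]
```

Emit:
carry_out:
  series:
    - [[0,0,0,-0.47,-0.96,0,0],[0,0,0,-0.47,-0.96,0,0],[0,0,0,-0.47,-0.96,0,0],[0,0,0,-0.47,-0.96,0,0],[0,0,0,-0.47,-0.96,0,0],[0,0,0,-0.47,-0.96,0,0],[0,0,0,-0.47,-0.96,0,0],[0,0,0,-0.47,-0.96,0,0],[0,0,0,-0.5,-0.99,0,0],[0,0,0,0,0,0.5,0]]

```text
clock: 2.6
position: [0.4966, -0.2885, 0.2202]
tool_rot: [0.169, 0.986, -0.001, 0.001]
ft_force: [-0.3, 1.5, 0.1]
finger_gap: 0.0877
grasp_force: 0.0
```

Emit:
carry_out:
  series:
    - [[0,0,0.97,0,0,0,0],[0,0,0.97,0,0,0,0],[0,0,0.97,0,0,0,0],[0,0,0.97,0,0,0,0],[0,0,0.97,0,0,0,0],[0,0,0.94,0,0,0,0],[0,0,0,0,0,0,0]]

```text
clock: 3.48
position: [0.4966, -0.284, 0.2193]
tool_rot: [0.44, 0.898, -0.0, -0.0]
ft_force: [0.3, -0.2, 0.4]
finger_gap: 0.088
grasp_force: 0.0
```

```bash
python3 go.py .497 -.286 .092 37.7
python3 - <<'E'
from h import *
for n in("scene","top"):
    im,d,p=cam(n); cv2.imwrite(f"pics/{n}1.png",cv2.resize(im[170:330,100:320] if n=="scene" else im[180:340,330:500],None,fx=3,fy=3))
E
```

```text
t 3.475 pos [ 0.4966 -0.284   0.2193] y-yaw 37.8 tilt 0.04 j [-0.09  0.4   0.7   1.79 -0.29  1.06  1.37] gap 0.08798076045023417 F [ 0.3 -0.2  0.4]
shift units [-0.05 -0.02  3.18]
turn units [-0.   -0.01  0.01] shift after turn [-0.05 -0.02  3.18]
```

View pics/scene1.png

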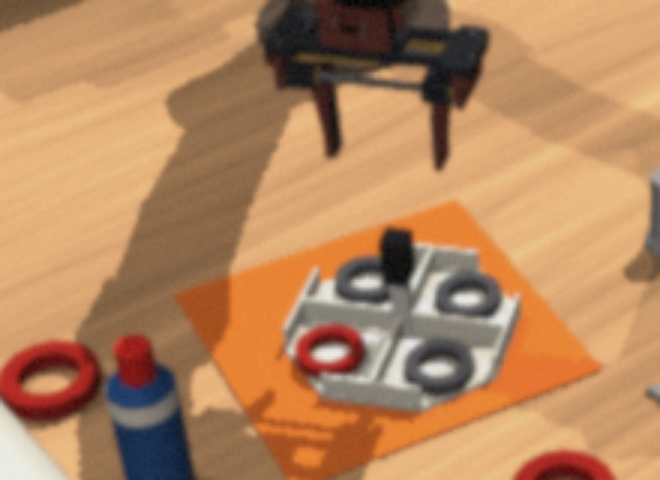

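The crop shows the open fingers straddling the line above the black grip block (397,255 in the crop), with the rings in place. I'll go down and grip.

Emit:
carry_out:
  series:
    - [[0,0,0,-0.05,-0.02,0.8,0],[0,0,0,0,0,0.8,0],[0,0,0,0,0,0.8,0],[0,0,0,0,0,0.5,0],[0,0,0,0,0,0.28,0],[0,0,0,0,0,0,0]]

```text
clock: 4.32
position: [0.497, -0.2863, 0.092]
tool_rot: [0.44, 0.898, -0.0, -0.001]
ft_force: [0.0, -0.5, 0.1]
finger_gap: 0.0878
grasp_force: 0.0
```

Emit:
carry_out:
  series:
    - [[0,0,0,0,0,0,0.3],[0,0,0,0,0,0,0.5],[0,0,0,0,0,0,0.6],[0,0,0,0,0,0,0.7],[0,0,0,0,0,0,1],[0,0,0,0,0,0,1],[0,0,0,0,0,0,1],[0,0,0,0,0,0,1],[0,0,0,0,0,0,1],[0,0,0,0,0,0,1]]

```text
clock: 5.58
position: [0.4976, -0.2861, 0.0924]
tool_rot: [0.441, 0.898, 0.0, 0.0]
ft_force: [2.0, 1.3, -0.8]
finger_gap: 0.0259
grasp_force: 30.0
```

Emit:
carry_out:
  series:
    - [[0,0,0,0,0,-0.15,1],[0,0,0,0,0,-0.3,1],[0,0,0,0,0,-0.5,1],[0,0,0,0,0,-0.6,1],[0,0,0,0,0,-0.6,1],[0,0,0,0,0,-0.6,1],[0,0,0,0,0,-0.6,1],[0,0,0,0,0,-0.5,1],[0,0,0,0,0,-0.3,1],[0,0,0,0,0,-0.15,1]]

```text
clock: 6.82
position: [0.497, -0.2864, 0.2649]
tool_rot: [0.441, 0.898, 0.0, 0.0]
ft_force: [0.9, -0.5, -7.0]
finger_gap: 0.0259
grasp_force: 30.0
```

```bash
python3 go.py .6 .2 .30
python3 - <<'E'
from h import *
im,d,p=cam("scene"); cv2.imwrite("pics/scene2.png",cv2.resize(im[140:320,120:340],None,fx=3,fy=3))
E
```

```text
t 6.825 pos [ 0.497  -0.2864  0.2649] y-yaw 37.7 tilt 0.01 j [-0.11  0.35  0.73  1.73 -0.26  1.16  1.35] gap 0.025859027280115774 F [ 0.9 -0.5 -7. ]
shift units [ 8.05  9.47 -0.88]
```

View pics/scene2.png

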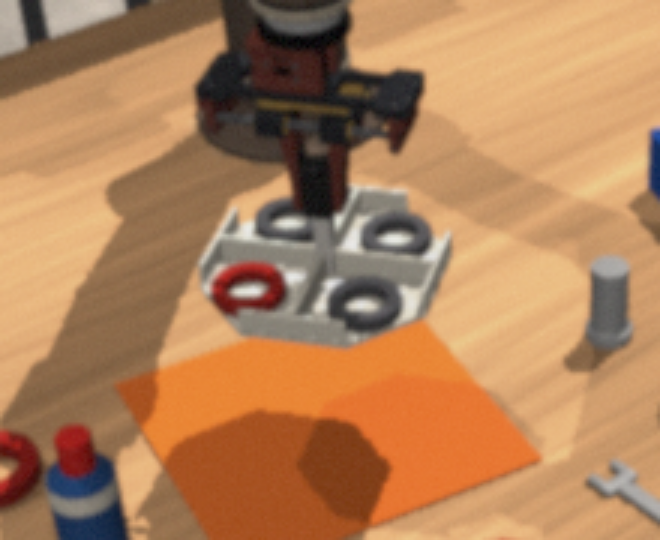

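Tray lifted level with all four rings in it. Now I carry it towards the bin, gently.

Emit:
carry_out:
  series:
    - [[0,0,0,0.1,0.11,0,1],[0,0,0,0.19,0.23,0,1],[0,0,0,0.29,0.35,0,1],[0,0,0,0.39,0.46,0,1],[0,0,0,0.39,0.46,0,1],[0,0,0,0.39,0.46,0,1],[0,0,0,0.39,0.46,0,1],[0,0,0,0.39,0.46,0,1],[0,0,0,0.39,0.46,0,1],[0,0,0,0.39,0.46,0,1]]

```text
clock: 8.12
position: [0.5401, -0.0835, 0.2642]
tool_rot: [0.44, 0.898, 0.0, -0.0]
ft_force: [-1.0, 0.9, -6.7]
finger_gap: 0.026
grasp_force: 30.0
```

Emit:
carry_out:
  series:
    - [[0,0,0,0.39,0.46,0,1],[0,0,0,0.39,0.46,0,1],[0,0,0,0.39,0.46,0,1],[0,0,0,0.39,0.46,0,1],[0,0,0,0.39,0.46,0,1],[0,0,0,0.39,0.46,0,1],[0,0,0,0.39,0.46,0,1],[0,0,0,0.39,0.46,0,1],[0,0,0,0.39,0.46,0,1],[0,0,0,0.29,0.35,0,1]]

```text
clock: 9.38
position: [0.5894, 0.1462, 0.2642]
tool_rot: [0.44, 0.898, -0.0, -0.0]
ft_force: [0.6, -0.2, -7.5]
finger_gap: 0.0261
grasp_force: 30.0
```

```bash
python3 go.py .619 .273 .265 -30
```

```text
t 9.375 pos [0.5894 0.1462 0.2642] y-yaw 37.8 tilt 0.01 j [-0.75  0.4   0.58  1.64 -0.23  1.18  0.55] gap 0.02609785080874087 F [ 0.6 -0.2 -7.5]
shift units [ 2.05  2.53 -0.02]
turn units [-0.   -0.   11.83] shift after turn [ 3.11 -0.94 -0.02]
```

Emit:
carry_out:
  series:
    - [[0,0,0,0.39,0.46,0,1],[0,0,0,0.39,0.46,0,1],[0,0,0,0.39,0.48,0,1],[0,0,0,0.36,0.45,0,1],[0,0,0,0.28,0.35,0,1],[0,0,0,0.16,0.22,0,1],[0,0,0,0.08,0.11,0,1],[0,0,0,0,0,0,1],[0,0,0.3,0,0,0,1],[0,0,0.5,0,0,0,1]]

```text
clock: 10.62
position: [0.6192, 0.27, 0.2647]
tool_rot: [0.478, 0.878, 0.0, 0.0]
ft_force: [-0.1, 0.5, -7.6]
finger_gap: 0.0259
grasp_force: 30.0
```

Emit:
carry_out:
  series:
    - [[0,0,0.7,0,0,0,1],[0,0,0.7,0,0,0,1],[0,0,0.7,0,0,0,1],[0,0,0.7,0,0,0,1],[0,0,0.7,0,0,0,1],[0,0,0.7,0,0,0,1],[0,0,0.7,0,0,0,1],[0,0,0.7,0,0,0,1],[0,0,0.7,0,0,0,1],[0,0,0.7,0,0,0,1]]

```text
clock: 11.88
position: [0.6192, 0.2703, 0.2648]
tool_rot: [0.75, 0.661, 0.0, -0.0]
ft_force: [-0.1, -0.4, -7.3]
finger_gap: 0.0257
grasp_force: 30.0
```

Emit:
carry_out:
  series:
    - [[0,0,0.7,0,0,0,1],[0,0,0.7,0,0,0,1],[0,0,0.7,0,0,0,1],[0,0,0.7,0,0,0,1],[0,0,0.7,0,0,0,1],[0,0,0.4,0,0,0,1],[0,0,0.1,0,0,0,1],[0,0,0,0,0,0,1],[0,0,0,0,0,0,1]]

```text
clock: 13.0
position: [0.6191, 0.2709, 0.2645]
tool_rot: [0.866, 0.501, 0.0, -0.0]
ft_force: [0.5, -0.6, -6.9]
finger_gap: 0.0259
grasp_force: 30.0
```

```bash
python3 go.py .619 .273 .26 -30
python3 - <<'E'
from h import *
im,d,p=cam("scene"); cv2.imwrite("pics/scene3.png",cv2.resize(im[50:280,280:480],None,fx=2.5,fy=2.5))
im,d,p=cam("top"); cv2.imwrite("pics/top3.png",cv2.resize(im[150:330,120:340],None,fx=3,fy=3))
E
```

```text
t 13.0 pos [0.6191 0.2709 0.2645] y-yaw -29.9 tilt 0.01 j [-1.    0.59  0.83  1.47 -0.44  1.28 -0.65] gap 0.025861906262807616 F [ 0.5 -0.6 -6.9]
shift units [ 0.04 -0.03  0.11]
turn units [-0.   -0.    0.02] shift after turn [ 0.04 -0.03  0.11]
```

View pics/scene3.png

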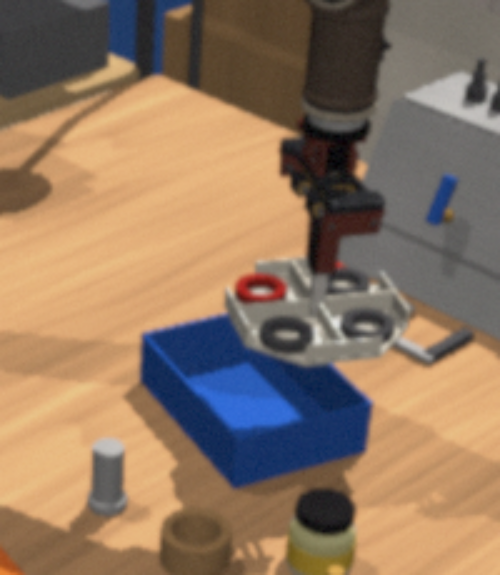

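View pics/top3.png

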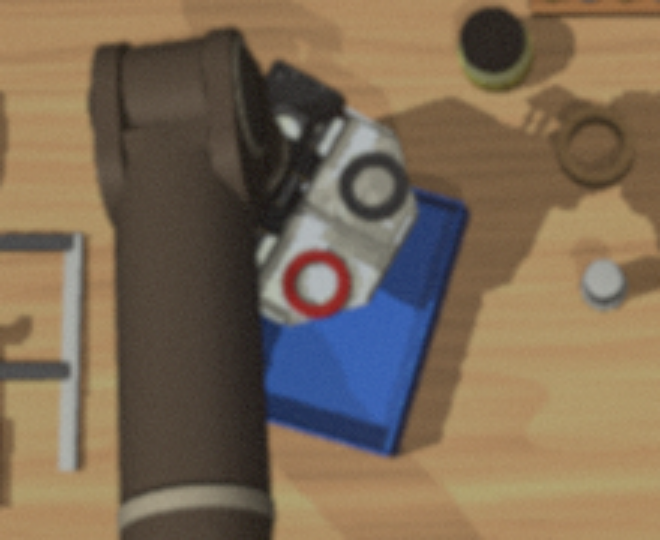

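Tray is level over the bin, with the red ring's corner (318,285 in the top crop) facing the bin's middle. I'll tip it part way, then check the joints.

Emit:
carry_out:
  series:
    - [[-0.2,0.2,0,0,0,0,1],[-0.35,0.35,0,0,0,0,1],[-0.5,0.5,0,0,0,0,1],[-0.2,0.2,0,0,0,0,1]]

```text
clock: 13.6
position: [0.6184, 0.2707, 0.2645]
tool_rot: [0.862, 0.499, 0.086, 0.023]
ft_force: [-0.8, 0.6, -7.1]
finger_gap: 0.0259
grasp_force: 30.0
```

```bash
python3 go.py .619 .273 .265 -30
```

```text
t 13.6 pos [0.6184 0.2707 0.2645] y-yaw -30.4 tilt 10.16 j [-1.11  0.48  0.87  1.64 -0.42  1.03 -0.66] gap 0.025941329198727856 F [-0.8  0.6 -7.1]
shift units [ 0.06 -0.02 -0.01]
turn units [ 1.25 -1.26  0.02] shift after turn [ 0.06 -0.02 -0.01]
```

Emit:
carry_out:
  series:
    - [[-0.3,0.3,0,0,0,0,1],[-0.5,0.5,0,0,0,0,1],[-0.5,0.5,0,0,0,0,1],[-0.5,0.5,0,0,0,0,1],[-0.5,0.5,0,0,0,0,1],[-0.4,0.4,0,0,0,0,1],[-0.25,0.25,0,0,0,0,1],[0,0,0,0,0,0,1],[0,0,0,0,0,0,1]]

```text
clock: 14.72
position: [0.6191, 0.271, 0.2646]
tool_rot: [0.828, 0.479, 0.282, 0.075]
ft_force: [0.4, -0.1, -6.4]
finger_gap: 0.0263
grasp_force: 30.0
```

```bash
python3 go.py .619 .273 .265 -30
python3 - <<'E'
from h import *
im,d,p=cam("scene"); cv2.imwrite("pics/scene4.png",cv2.resize(im[50:280,280:480],None,fx=2.5,fy=2.5))
E
```

```text
t 14.725 pos [0.6191 0.271  0.2646] y-yaw -35.2 tilt 33.97 j [-1.37  0.3   0.98  2.01 -0.34  0.39 -0.73] gap 0.02627170599713071 F [ 0.4 -0.1 -6.4]
shift units [ 0.04 -0.02 -0.  ]
turn units [ 4.19 -4.2   0.02] shift after turn [ 0.04 -0.03 -0.01]
```

View pics/scene4.png

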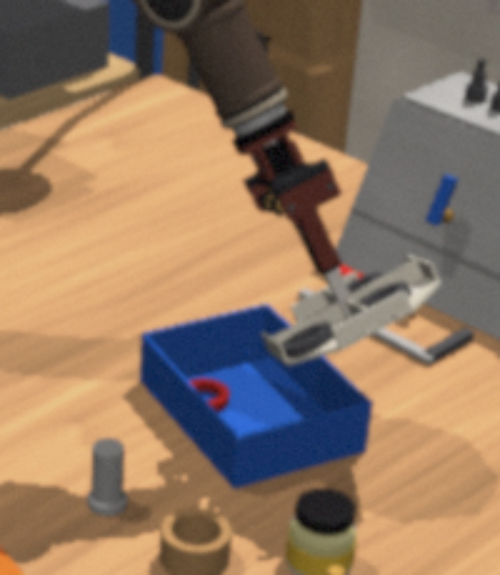

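Red ring lies in the bin (212,393 in the crop) and the good rings are still in the tray. Now I level it.

Emit:
carry_out:
  series:
    - [[0.2,-0.2,0,0,0,0,1],[0.35,-0.35,0,0,0,0,1],[0.5,-0.5,0,0,0,0,1],[0.5,-0.5,0,0,0,0,1],[0.5,-0.5,0,0,0,0,1],[0.5,-0.5,0,0,0,0,1],[0.5,-0.5,0,0,0,0,1],[0.5,-0.5,0,0,0,0,1],[0.4,-0.4,0,0,0,0,1],[0.24,-0.25,0,0,0,0,1]]

```text
clock: 16.02
position: [0.6205, 0.2711, 0.2643]
tool_rot: [0.866, 0.501, 0.0, 0.001]
ft_force: [-0.5, -0.3, -5.9]
finger_gap: 0.0258
grasp_force: 30.0
```

Emit:
carry_out:
  series:
    - [[0,0,0,0,0,0,1],[0,0,0,0,0,0,1]]

```text
clock: 16.27
position: [0.6196, 0.2709, 0.2644]
tool_rot: [0.866, 0.501, 0.001, 0.001]
ft_force: [0.3, 0.9, -5.4]
finger_gap: 0.0258
grasp_force: 30.0
```

```bash
python3 go.py .482 -.299 .265 -10.7
python3 - <<'E'
from h import *
im,d,p=cam("scene"); cv2.imwrite("pics/scene5.png",cv2.resize(im[50:280,280:480],None,fx=2.5,fy=2.5))
E
```

```text
t 16.275 pos [0.6196 0.2709 0.2644] y-yaw -29.9 tilt 0.12 j [-1.    0.59  0.83  1.47 -0.44  1.28 -0.65] gap 0.02583846783918603 F [ 0.3  0.9 -5.4]
shift units [-14.06   4.12  -0.02]
turn units [ 0.02 -0.   -3.35] shift after turn [-14.64  -0.74  -0.02]
```

View pics/scene5.png

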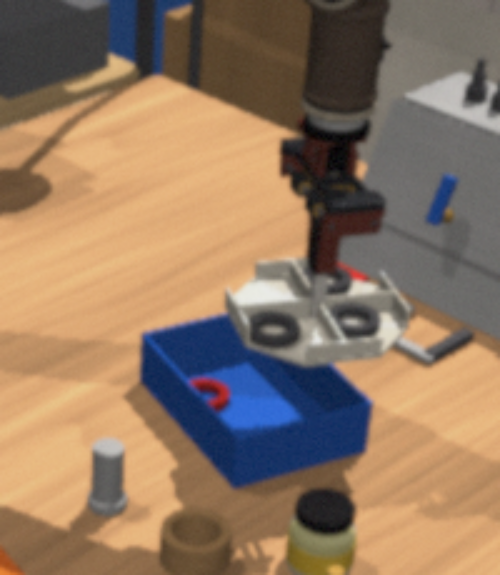

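Level again, with three good rings in the tray. Now the carry back.

Emit:
carry_out:
  series:
    - [[0,0,0,-0.14,0.04,0,1],[0,0,0,-0.29,0.08,0,1],[0,0,0,-0.43,0.13,0,1],[0,0,0,-0.58,0.17,0,1],[0,0,0,-0.58,0.17,0,1],[0,0,0,-0.58,0.17,0,1],[0,0,0,-0.58,0.17,0,1],[0,0,0,-0.58,0.17,0,1],[0,0,0,-0.58,0.17,0,1],[0,0,0,-0.58,0.17,0,1]]

```text
clock: 17.58
position: [0.5706, 0.0701, 0.2645]
tool_rot: [0.866, 0.501, 0.0, 0.0]
ft_force: [0.7, -0.1, -6.6]
finger_gap: 0.0259
grasp_force: 30.0
```

Emit:
carry_out:
  series:
    - [[0,0,0,-0.58,0.17,0,1],[0,0,0,-0.58,0.17,0,1],[0,0,0,-0.58,0.17,0,1],[0,0,0,-0.58,0.17,0,1],[0,0,0,-0.58,0.17,0,1],[0,0,0,-0.58,0.17,0,1],[0,0,0,-0.58,0.17,0,1],[0,0,0,-0.58,0.17,0,1],[0,0,0,-0.58,0.17,0,1],[0,0,0,-0.58,0.17,0,1]]

```text
clock: 18.82
position: [0.5136, -0.1649, 0.2646]
tool_rot: [0.866, 0.501, 0.0, 0.0]
ft_force: [0.8, 0.1, -6.1]
finger_gap: 0.026
grasp_force: 30.0
```

Emit:
carry_out:
  series:
    - [[0,0,0,-0.58,0.17,0,1],[0,0,0,-0.58,0.17,0,1],[0,0,0,-0.58,0.17,0,1],[0,0,0,-0.58,0.17,0,1],[0,0,0,-0.58,0.17,0,1],[0,0,0,-0.45,0.13,0,1],[0,0,0,-0.28,0.08,0,1],[0,0,0,-0.14,0.04,0,1],[0,0,0,0,0,0,1]]

```text
clock: 19.95
position: [0.4771, -0.3161, 0.2645]
tool_rot: [0.866, 0.501, 0.0, 0.0]
ft_force: [-0.0, -0.1, -5.8]
finger_gap: 0.026
grasp_force: 30.0
```

```bash
python3 go.py .482 -.299 .0935 -30
```

```text
t 19.95 pos [ 0.4771 -0.3161  0.2645] y-yaw -29.9 tilt 0.05 j [-0.2   0.41  0.95  1.74 -0.36  1.18  0.33] gap 0.026002639490505356 F [-0.  -0.1 -5.8]
shift units [ 0.43 -0.11  4.28]
turn units [ 0.01 -0.    0.01] shift after turn [ 0.43 -0.11  4.28]
```

Emit:
carry_out:
  series:
    - [[0,0,0,0.1,-0.03,0.25,1],[0,0,0,0.12,-0.03,0.5,1],[0,0,0,0.12,-0.03,0.6,1],[0,0,0,0.09,-0.02,0.6,1],[0,0,0,0,0,0.6,1],[0,0,0,0,0,0.5,1],[0,0,0,0,0,0.4,1],[0,0,0,0,0,0.3,1],[0,0,0,0,0,0.2,1],[0,0,0,0,0,0.15,1]]

```text
clock: 21.2
position: [0.4822, -0.2992, 0.1004]
tool_rot: [0.866, 0.501, 0.0, 0.001]
ft_force: [-0.2, -0.2, -5.4]
finger_gap: 0.0259
grasp_force: 30.0
```

Emit:
carry_out:
  series:
    - [[0,0,0,0,0,0.1,1],[0,0,0,0,0,0.05,1],[0,0,0,0,0,0.03,1],[0,0,0,0,0,0,1],[0,0,0,0,0,0,1]]

```text
clock: 21.82
position: [0.4822, -0.299, 0.0935]
tool_rot: [0.866, 0.501, 0.0, 0.001]
ft_force: [1.1, -0.5, -6.0]
finger_gap: 0.0258
grasp_force: 30.0
```

Emit:
carry_out:
  series:
    - [[0,0,0,0,0,0.03,1],[0,0,0,0,0,0.02,1],[0,0,0,0,0,0,1],[0,0,0,0,0,0,1]]

```text
clock: 22.32
position: [0.4823, -0.2991, 0.0924]
tool_rot: [0.866, 0.501, 0.001, 0.0]
ft_force: [-2.5, 2.3, 6.6]
finger_gap: 0.0259
grasp_force: 30.0
```

Force has reversed, so the tray is standing on the mat. I release slowly, then back straight up.

Emit:
carry_out:
  series:
    - [[0,0,0,0,0,0,0.65],[0,0,0,0,0,0,0.5],[0,0,0,0,0,0,0.3],[0,0,0,0,0,0,0],[0,0,0,0,0,0,0],[0,0,0,0,0,0,0],[0,0,0,0,0,0,0],[0,0,0,0,0,0,0]]

```text
clock: 23.32
position: [0.4821, -0.299, 0.0914]
tool_rot: [0.866, 0.501, 0.0, 0.0]
ft_force: [0.2, -0.2, -0.2]
finger_gap: 0.0878
grasp_force: 0.0
```

Emit:
carry_out:
  series:
    - [[0,0,0,0,0,-0.2,0],[0,0,0,0,0,-0.6,0],[0,0,0,0,0,-0.8,0],[0,0,0,0,0,-0.8,0],[0,0,0,0,0,-0.8,0],[0,0,0,0,0,-0.6,0],[0,0,0,0,0,0,0],[0,0,0,0,0,0,0]]

```text
clock: 24.32
position: [0.4817, -0.2985, 0.2429]
tool_rot: [0.866, 0.501, 0.0, 0.0]
ft_force: [0.3, 0.1, -1.1]
finger_gap: 0.0878
grasp_force: 0.0
```

```bash
python3 go.py .482 -.299 .0935 -30
python3 - <<'E'
from h import *
im,d,p=cam("scene"); cv2.imwrite("pics/scene6.png",cv2.resize(im[140:360,80:480],None,fx=2,fy=2))
X=pts(d,p);h=cv2.cvtColor(im,40)
m=(np.hypot(X[...,0]-.48,X[...,1]+.3)<.15)&(h[...,1]<60)&(h[...,2]>120)&(X[...,2]>.005)&(X[...,2]<.06)
c=max(cv2.findContours(cv2.morphologyEx(m.astype(np.uint8),3,np.ones((9,9))),0,2)[0],key=cv2.contourArea)
print(cv2.minAreaRect(np.array([ray(u,v,p,.02)[:2] for u,v in c[:,0]],np.float32)))
r=(X[...,0]>.4)&(X[...,0]<.7)&(X[...,1]>.1)&(X[...,1]<.4)&((h[...,0]<6)|(h[...,0]>172))&(h[...,1]>150)
print("red in bin",np.median(X[r],0).round(3),r.sum())
E
```

```text
t 24.325 pos [ 0.4817 -0.2985  0.2429] y-yaw -29.9 tilt 0.03 j [-0.22  0.42  0.94  1.78 -0.37  1.13  0.32] gap 0.08781199138297137 F [ 0.3  0.1 -1.1]
shift units [-0.01  0.01  3.73]
turn units [ 0.   -0.    0.02] shift after turn [-0.01  0.01  3.73]
((0.48297762870788574, -0.30139508843421936), (0.20039285719394684, 0.22401143610477448), 59.45541000366211)
red in bin [0.492 0.243 0.018] 62
```

View pics/scene6.png

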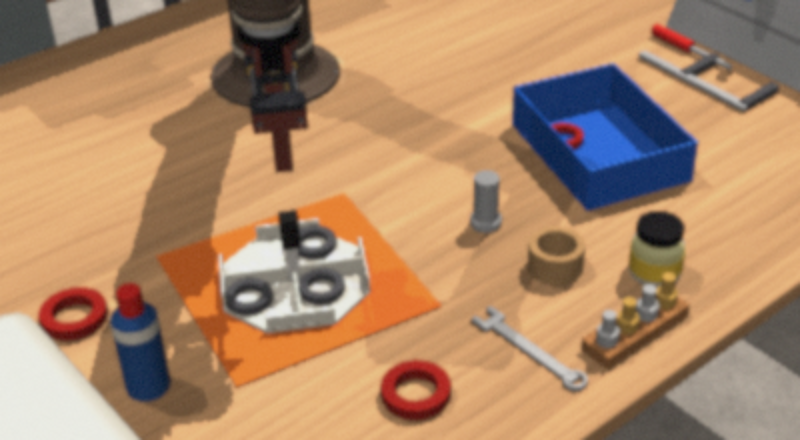

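The tray stands flat at the mat's centre with the three grey rings in it. The red ring is in the bin, the gripper is clear and the other things are where they were.

```bash
python3 -c "
from workcell import job; print(job.sign_off())"
```

```text
the job is handed in; nothing more can be done
None
```

The red ring is in the blue bin, the tray stands flat at the centre of the orange mat with its three good rings and is released, and the job was handed in at about 24 s of the 70 s; the hand-in returned no verdict.

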